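# Pack the screw-capped stock into the bench caddy

## Task

Pack the caddy: stand the large brown bottle, the small brown bottle and the two small vials upright in the caddy's wells, one in each, every one in the well cut to its size. Keep them upright all the way and let go of them. The two flasks (the brown long-necked one and the conical one) do not belong in it: leave them standing where they are.

Things in the scene. Friction and masses are not known exactly. Their poses are not given: they have to be found in the camera images.
- large_bottle: brown glass bottle with a black screw cap, 60 mm across, 128 mm high to the top of the cap, about 0.26 kg; body straight-sided up to about 82 mm above its underside, cap 41 mm across. Stands upright. Origin: centre of its underside; z up.
- small_bottle: brown glass bottle with a black screw cap, 48 mm across, 96 mm high to the top of the cap, about 0.15 kg; body straight-sided up to about 55 mm above its underside, cap 36 mm across. Stands upright. Origin: centre of its underside; z up.
- vial_a: clear screw-cap vial, 22 mm across, 50 mm high, with a white ribbed cap, about 0.02 kg, standing upright on the worktop. Just like the other vial, and either vial may go in either vial well. Origin: centre of its underside; z up.
- vial_b: clear screw-cap vial, 22 mm across, 50 mm high, with a white ribbed cap, about 0.02 kg, standing upright on the worktop. Just like the other vial, and either vial may go in either vial well. Origin: centre of its underside; z up.
- insert_large: square grey plastic insert, 95 x 95 mm, 23 mm high, fixed in one of the four places (2 x 2, 97 mm apart) of the white caddy; has the widest round well, 76 mm across, for the large bottle. Origin: centre of its underside, which lies 5 mm above the worktop and straight under the middle of the well; z up, x and y along the sides of the insert. Its top is 28 mm and the floor of the well (a dark pad) 10 mm above the worktop (well 18 mm deep).
- insert_small: square grey plastic insert, 95 x 95 mm, 23 mm high, fixed in one of the four places (2 x 2, 97 mm apart) of the white caddy; has the middle round well, 62 mm across, for the small bottle. Origin: centre of its underside, which lies 5 mm above the worktop and straight under the middle of the well; z up, x and y along the sides of the insert. Its top is 28 mm and the floor of the well (a dark pad) 10 mm above the worktop (well 18 mm deep).
- insert_vial_1: square grey plastic insert, 95 x 95 mm, 23 mm high, fixed in one of the four places (2 x 2, 97 mm apart) of the white caddy; has a narrow round well, 38 mm across, for one vial (the same as the other vial insert). Origin: centre of its underside, which lies 5 mm above the worktop and straight under the middle of the well; z up, x and y along the sides of the insert. Its top is 28 mm and the floor of the well (a dark pad) 10 mm above the worktop (well 18 mm deep).
- insert_vial_2: square grey plastic insert, 95 x 95 mm, 23 mm high, fixed in one of the four places (2 x 2, 97 mm apart) of the white caddy; has a narrow round well, 38 mm across, for one vial (the same as the other vial insert). Origin: centre of its underside, which lies 5 mm above the worktop and straight under the middle of the well; z up, x and y along the sides of the insert. Its top is 28 mm and the floor of the well (a dark pad) 10 mm above the worktop (well 18 mm deep).
- vol_flask: look-alike to be left alone: brown glass volumetric flask, round belly 65 mm across, long thin neck with a stopper, 181 mm high. Loose, stands upright. Origin: centre of its underside; z up.
- conical_flask: look-alike to be left alone: clear conical flask without a cap, 68 mm across its foot, 110 mm high. Loose, stands upright. Origin: centre of its underside; z up.
There are look-alikes about, which are no part of the job. Leave any orange look-alike of the large_bottle alone. What is shaped like the small_bottle but purple is not meant.

How it is judged:
By the outcome, as a careful person would: the job done as asked, in the order asked, and still so for the second after the job is handed in, with the robot touching nothing.
It also fails if it takes over 122 s, if anything falls off the work surface, if the arm or the gripper's body presses on something with over 40 N, if the wrist force passes 120 N, or if a joint passes its speed limit or range.

## Robot

A 6-joint arm with a two-finger parallel gripper is mounted at the origin on a cart in front of the work surface, level with it; the furniture and walls round the work are solid. World frame = base frame: x ahead of the robot, y to its left, z up, the work surface at z = 0. Lengths are in m, angles in rad, forces in N, time in s.
With the tool pointing down it reaches from about 0.35 to 0.975 m from the base axis. Payload 4.9 kg.
Tool frame: the origin (TCP) lies between the finger pads; the fingertips stand 22 mm ahead of it and the grasp point (between the pads) lies 3 mm ahead of it; z points along the fingers, y is the line along which they close (so a half turn about z gives the same grasp; the last joint's range is limited). The gripper opens to 85 mm and grips with 20 to 120 N. Pads are 22 mm wide; open, the fingers measure 114 mm over their backs; the gripper's body (76 mm by 85 mm) begins 54 mm behind the grasp point. The pads swing forward as they close: fully open they stand 13 mm farther back than shut.
Start: joints at [-1.226, 0.053, 1.613, -0, 1.476, -0.119], TCP at [0.28, -0.559, 0.253] pointing down, gripper open.
Joint ranges: [-3.01, 3.01], [-1.01, 2.22], [0.06, 2.58], [-1.02, 4.17], [0.09, 2.62], [-3.14, 3.14]. Speed limits (rad/s): [2.57, 2.57, 3.14, 3.14, 3.14, 3.14].

## Interface

Orientations are given as a unit quaternion [w, x, y, z].
In Python, from plant import state, grab_frame, get_calibration, job_done, recognise, regions_of gives the robot as it stands.
- The arm moves only by the tool apply_moves, never from a script. Its argument "targets" is a list of rows, each an object with "translation": the shift along the tool's x, y, z normalised to -1 to 1, where 1 is 100 mm, a list of three; "twist": the turn about the tool's z normalised to -1 to 1, where 1 is 0.1 rad; "hand": the opening, from 0 (shut) to 1 (fully open). A call has 1 to 8 rows; each row shifts and turns the commanded pose from where the row before left it, along the tool's axes as they then stand; what a row does not reach is not made up. A row lasts 1/10 s, in which the tool goes at most 50 mm and 8.59 degrees, less where a joint would pass 70% of its speed; a pose out of reach is approached as far as the arm can. A call with a number of a shift or a turn outside -1 to 1 is refused whole. A call with a gripper value outside its range is refused whole. The fingers move at their own pace and stop on an object; the grip force is fixed at half the most. Time passes only in rows, so rows that do not move let the fingers close. It gives the time, the measured TCP pose, the force, the opening and the grip force at its end, in the units of the state.
- state(): the state, without advancing time (a new reading comes with each control period).
- grab_frame(name): name is "side" or "top"; returns the picture (420x560x3 uint8, red, green, blue); there is no depth.
- get_calibration(name): a dict with "camera_matrix" (3x3 intrinsics, pixels), "D" ([k1, k2, p1, p2, k3] as OpenCV has them; the pictures are not rectified), "pose" (4x4, takes a point from camera to world coordinates). Camera axes: x right, y up, looking along -z (the intrinsics and any distortion apply to the point x, -y, -z); pixel columns grow to the right and rows downward; lengths in m; the calibration is good to about 2 mm. A picture is of the moment at which its call begins. get_calibration takes no time and is no camera call.
- job_done(): hands the job in; it is judged then, once.
Trained networks look in the newest picture that a camera, given by its name, has taken for a name from the list of things; names that differ only in an ending like _2 or _b are one class to them, and where a whole thing is asked for, a point or a joint stands for the part that bears it (a point fixed in the world has none). Each returns a list of dicts, best first, with "score" (0 to 1); they miss things now and then, are a little off and sometimes report something else, mostly with a low value. They report only what shows in the picture. A call takes as long as a camera call. They do not tell look-alikes from the thing itself.
- recognise(camera, query): "point" ([x, y, z] in m, in world coordinates, good to about 4 mm: the middle of the surface that is visible of it).
- regions_of(camera, query): "pixels" (420x560 bool, what is visible of it).
The state is a dict: "time": time; "joint_pos": joint angles; "joint_vel": joint speeds; "joint_efforts": joint torques, N m; "tool_pos": TCP position; "tool_rot": TCP orientation; "contact_force": force on the tool from outside, world axes, zero at the start; "ft_torque": the same for the moment, N m; "gripper_width": opening from 0.0 (shut) to 1.0 (fully open); "grasp_force": force on a finger pad.
Only numpy, scipy, OpenCV 4.12 (cv2) and the standard library are available. Lean on these libraries where they do the work, as an engineer would, in place of code of your own. Each camera call takes 0.05 s, during which the arm holds its last target. There are 200 camera calls.

## Working session

There is one attempt and no reset: what is moved stays moved. The work goes in short steps, Python scripts to look and compute and a tool call to move; the robot and the scene stay as the last step left them, time stands still between calls to the robot, and variables do not carry over. Pictures are saved under pics/ and viewed, at most 14 in all, crops included, and the job is handed in when it is done.

Besides the shell and the picture viewer there is one more tool, called after "Emit:" as name(argument=value, ...) on one line, values as JSON. apply_moves: Moves the arm, as the interface text tells. Its arguments: {"type":"object","properties":{"targets":{"type":"array"}},"required":["targets"]}

```bash
mkdir -p pics
python3 - <<'E'
from plant import *
import cv2,numpy as np
for n in("top","side"):
    f=grab_frame(n);cv2.imwrite(f"pics/{n}0.png",cv2.cvtColor(f,cv2.COLOR_RGB2BGR))
    c=get_calibration(n);print(n,np.round(c["camera_matrix"],1).tolist(),c["D"],np.round(c["pose"],3).tolist())
    for q in["large_bottle","small_bottle","vial_a","insert_large","insert_small","insert_vial_1","vol_flask","conical_flask"]:
        print(q,[(round(r["score"],2),np.round(r["point"],3).tolist()) for r in recognise(n,q)])
s=state();print(s)
E
```

```text
top [[386.2, 0.0, 278.2], [0.0, 386.2, 206.8], [0.0, 0.0, 1.0]] [0.02054356 0.         0.         0.         0.        ] [[0.001, 0.993, -0.12, 0.37], [-1.0, 0.003, 0.014, 0.031], [0.015, 0.12, 0.993, 1.088], [0.0, 0.0, 0.0, 1.0]]
large_bottle [(0.77, [0.447, 0.044, 0.1]), (0.75, [0.392, -0.058, 0.097])]
small_bottle [(0.87, [0.422, 0.198, 0.095]), (0.83, [0.34, 0.23, 0.092])]
vial_a [(0.46, [0.59, 0.199, 0.051])]
insert_large [(0.94, [0.601, -0.287, 0.025])]
insert_small [(0.81, [0.613, -0.191, 0.028])]
insert_vial_1 [(0.91, [0.5, -0.277, 0.025]), (0.9, [0.512, -0.18, 0.025])]
vol_flask [(0.74, [0.604, 0.016, 0.056]), (0.63, [0.502, -0.275, 0.026])]
conical_flask [(0.61, [0.579, 0.35, 0.046])]
side [[492.9, 0.0, 279.1], [0.0, 492.9, 204.9], [0.0, 0.0, 1.0]] [0.04747504 0.         0.         0.         0.        ] [[-0.888, 0.309, -0.34, 0.008], [-0.459, -0.61, 0.646, 0.923], [-0.008, 0.729, 0.684, 0.992], [0.0, 0.0, 0.0, 1.0]]
large_bottle [(0.89, [0.384, -0.044, 0.078]), (0.82, [0.438, 0.07, 0.083])]
small_bottle [(0.76, [0.332, 0.256, 0.061]), (0.73, [0.42, 0.22, 0.062])]
vial_a [
[... 335 characters left out ...]
nt_pos': array([-1.22598294e+00,  5.26541349e-02,  1.61290791e+00, -3.82138618e-05,
        1.47597867e+00, -1.18976792e-01]), 'joint_vel': array([-0.00039435,  0.00140884, -0.00070447, -0.00104765, -0.00039196,
       -0.00061684]), 'joint_efforts': array([ 6.98177937e-04, -3.93675470e+01, -3.70470858e+01, -5.16869534e-05,
        4.03337590e-04,  8.35553578e-06]), 'tool_pos': array([ 0.2795865 , -0.55895758,  0.25332731]), 'tool_rot': array([ 2.79509620e-05,  9.73232193e-01,  2.29824057e-01, -1.59734073e-05]), 'contact_force': array([-0.7016976 ,  0.31495444, -0.8393689 ]), 'ft_torque': array([-0.00774565, -0.01238196,  0.03191248]), 'grasp_force': 0.0, 'gripper_width': 1.0033019057176205}
```

View pics/top0.png

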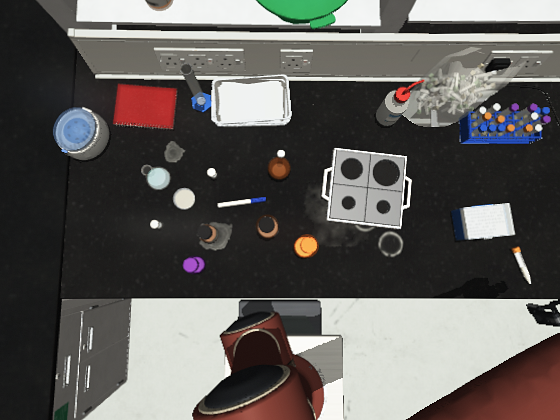

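View pics/side0.png

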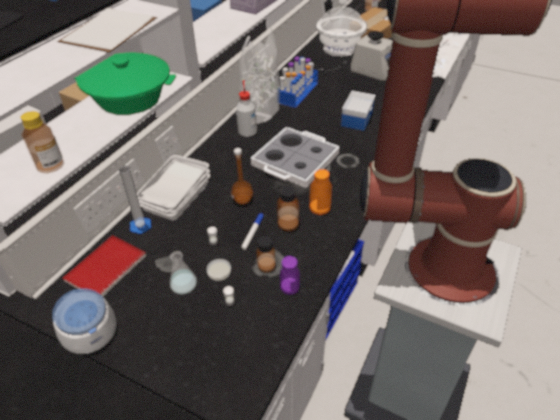

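The top view shows these things:
- Large bottle candidates: the brown one at (268,227) and the orange look-alike at (306,246).
- Small bottle candidates: the brown one at (208,234) and the purple look-alike at (194,265).
- Vials: (212,172) and (154,224).
- Flasks to leave alone: brown long-necked at (279,166) and conical at (159,178).
- White disc at (184,198), not a vial.
- Caddy at (368,188). Its wells are widest at (386,172), middle at (352,169) and narrow at (348,202) and (383,207).

I choose the brown ones. In the side view they are at (288,212) and (266,258), and the vials are at (212,235) and (229,295).

```bash
cat > h.py <<'E'
from plant import *
import cv2,numpy as np
from scipy.optimize import least_squares
G=np.diag([1,-1,-1,1.])
C={n:get_calibration(n) for n in("top","side")}
def proj(n,P):
    c=C[n];T=np.linalg.inv(np.array(c["pose"])@G)
    return cv2.projectPoints(np.asarray(P,float).reshape(-1,3),cv2.Rodrigues(T[:3,:3])[0],T[:3,3],np.array(c["camera_matrix"]),np.array(c["D"]))[0][:,0]
A=np.linspace(0,2*np.pi,40,endpoint=False);U=np.c_[np.cos(A),np.sin(A)]
def solid(p,prof):  # prof: (r,z) rings above the underside
    return [np.c_[p[:2]+r*U,np.full(40,p[2]+z)] for r,z in prof]
def sil(n,p,prof):
    m=np.zeros((420*4,560*4),np.uint8);rs=solid(p,prof)
    for a,b in zip(rs,rs[1:]):
        h=cv2.convexHull(np.float32(proj(n,np.r_[a,b])*4+1.5));cv2.fillConvexPoly(m,np.int32(h.round()),1)
    return m
def stat(m):
    y,x=np.nonzero(m);return np.array([x.mean(),y.mean()])
def fit(masks,prof,p0):
    obs={n:stat(m) for n,m in masks.items()}
    f=lambda p:np.concatenate([(stat(sil(n,p,prof))-1.5)/4-obs[n] for n in masks])
    r=least_squares(f,p0,diff_step=None,x_scale=.01,method="trf",jac=lambda p:np.array([(f(p+e)-f(p-e))/.01 for e in np.eye(3)*.005]).T,max_nfev=15)
    return r.x,r.fun
def tri(uv):
    f=lambda p:np.concatenate([proj(n,p)[0]-uv[n] for n in uv]);r=least_squares(f,[.5,0,.03]);return r.x,r.fun
PROF={"large_bottle":[(.03,0),(.03,.082),(.0205,.1),(.0205,.128)],"small_bottle":[(.024,0),(.024,.055),(.018,.07),(.018,.096)],"vial_a":[(.011,0),(.011,.05)]}
E
cat > m.py <<'E'
from h import *
P={n:grab_frame(n) for n in C};np.set_printoptions(precision=4,suppress=True)
for q in["large_bottle","small_bottle","vial_a","insert_large","insert_small","insert_vial_1"]:
    for n in C:
        for r in regions_of(n,q):
            m=r["pixels"];y,x=np.nonzero(m)
            print(q,n,round(r["score"],2),"c",stat(m),"box",x.min(),x.max(),y.min(),y.max(),"rgb",P[n][m].mean(0).round())
            np.save(f"m_{q}_{n}_{int(stat(m)[0])}.npy",m)
E
python3 m.py
```

```text
large_bottle top 0.93 c [267.7591 225.5136] box 256 279 214 237 rgb [81. 63. 51.]
large_bottle top 0.83 c [306.0162 245.2622] box 294 318 234 256 rgb [218. 145.  68.]
large_bottle side 0.86 c [287.9688 208.2962] box 277 298 185 229 rgb [105.  77.  58.]
large_bottle side 0.83 c [320.8541 191.4601] box 310 331 169 212 rgb [166.  92.  32.]
small_bottle top 0.76 c [207.8991 232.8391] box 197 218 224 242 rgb [77. 65. 56.]
small_bottle top 0.76 c [194.0615 263.7346] box 183 205 254 273 rgb [121.  61. 147.]
small_bottle side 0.82 c [289.6536 275.8841] box 279 299 256 295 rgb [101.  51. 117.]
small_bottle side 0.57 c [265.7475 254.2442] box 256 275 236 271 rgb [98. 75. 60.]
vial_a top 0.57 c [212.4096 172.8313] box 208 217 168 178 rgb [194. 194. 190.]
vial_a side 0.61 c [229.0747 296.2299] box 224 234 287 305 rgb [159. 153. 148.]
insert_large top 0.84 c [385.4294 172.3495] box 367 403 154 191 rgb [103. 103. 101.]
insert_large side 0.77 c [291.0092 139.6904] box 274 307 130 150 rgb [104. 100. 101.]
insert_large side 0.15 c [316.029  149.1227] box 297 335 137 161 rgb [142. 138. 139.]
insert_small top 0.64 c [351.066  168.3619] box 333 369 150 186 rgb [129. 128. 127.]
insert_small side 0.67 c [274.4158 154.8266] box 255 294 143 167 rgb [124. 120. 121.]
insert_vial_1 top 0.87 c [382.6036 206.8493] box 364 401 188 226 rgb [153. 153. 151.]
insert_vial_1 top 0.85 c [348.1566 202.4649] box 330 366 184 221 rgb [161. 161. 159.]
insert_vial_1 top 0.33 c [267.4512 225.8308] box 256 279 214 237 rgb [79. 62. 50.]
insert_vial_1 side 0.94 c [316.6862 149.2086] box 299 334 138 161 rgb [140. 135. 137.]
insert_vial_1 side 0.82 c [300.4349 165.1812] box 280 320 153 178 rgb [138. 133. 135.]
```

```bash
cat > f.py <<'E'
from h import *
import glob
np.set_printoptions(precision=4,suppress=True)
L=lambda q,n,c:np.load(f"m_{q}_{n}_{c}.npy")
for q,a,b,p in[("large_bottle",267,287,[.43,.05,0]),("small_bottle",207,265,[.42,.2,0])]:
    print(q,*fit({"top":L(q,"top",a),"side":L(q,"side",b)},PROF[q],np.array(p)))
pts=[]
for q,a,b in[("insert_large",385,291),("insert_small",351,274),("insert_vial_1",382,316),("insert_vial_1",348,300)]:
    x,r=tri({"top":stat(L(q,"top",a)),"side":stat(L(q,"side",b))});pts.append(x);print(q,x,r)
pts=np.array(pts);ex=pts[0]+pts[1]-pts[2]-pts[3];c=pts.mean(0)
ey=pts[1]+pts[3]-pts[0]-pts[2];print("centre",c,"yaw",np.degrees([np.arctan2(ex[1],ex[0]),np.arctan2(-ey[0],ey[1])]),"sp",np.linalg.norm(ex)/2,np.linalg.norm(ey)/2)
im={n:cv2.imread(f"pics/{n}0.png") for n in C}
w={}
for n,l in{"top":[(212,172),(154,224)],"side":[(212,235),(229,292)]}.items():
    for i,(u,v) in enumerate(l):
        g=im[n].min(2)[v-14:v+15,u-14:u+15].astype(float);m=np.clip(g-130,0,60);yy,xx=np.mgrid[v-14:v+15,u-14:u+15]
        w[n,i]=np.array([(m*xx).sum(),(m*yy).sum()])/m.sum();print(n,i,w[n,i],(m>0).sum())
for i in(0,1):print("vial cap",i,*tri({n:w[n,i] for n in C}))
q="vial_a"
k=lambda n,x0,y0,x1,y1,W,H:cv2.resize(im[n][y0:y1,x0:x1],(W,H),interpolation=cv2.INTER_CUBIC)
cv2.imwrite("pics/crop1.png",np.hstack([k("top",140,150,330,290,400,295),k("side",200,170,350,310,316,295)]))
E
python3 f.py
```

```text
large_bottle [0.4441 0.0441 0.0013] [ 0.0657  0.0834 -0.1364  0.0415]
small_bottle [0.4258 0.2065 0.0004] [ 0.0609  0.1183 -0.0863 -0.0058]
insert_large [ 0.5966 -0.2842  0.029 ] [ 0.0163  0.0398 -0.0507 -0.0057]
insert_small [ 0.6082 -0.1883  0.0276] [-0.011  -0.0265  0.0324  0.0046]
insert_vial_1 [ 0.4989 -0.273   0.0301] [ 0.0553  0.1362 -0.1721 -0.0104]
insert_vial_1 [ 0.5115 -0.1783  0.0271] [ 0.0245  0.0599 -0.0727 -0.0065]
centre [ 0.5538 -0.2309  0.0284] yaw [-6.1889 -7.2163] sp 0.09781495667808297 0.09605621977806257
top 0 [211.2343 171.9719] 68
top 1 [154.5104 223.6977] 73
side 0 [211.8938 232.2975] 99
side 1 [228.0619 292.2646] 134
vial cap 0 [0.5929 0.2007 0.0395] [ 0.1074  0.2566 -0.2632 -0.0603]
vial cap 1 [0.4498 0.3498 0.0412] [ 0.0776  0.1871 -0.175  -0.0321]
```

View pics/crop1.png

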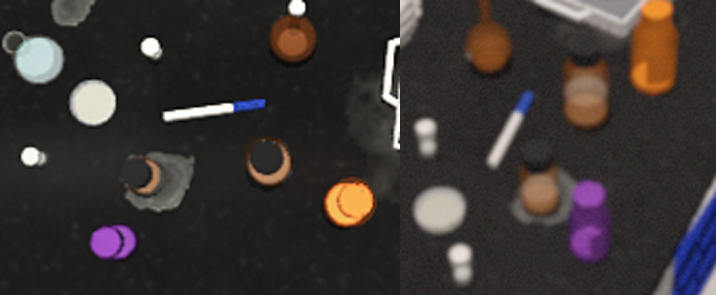

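Crop check: the brown large bottle with a black cap is in the middle right of the top crop at (268,160), and the brown small bottle sits beside the purple one. The white-capped vials are at (150,47) and (32,156). Measured heights agree with the text: undersides at 0–1 mm, insert tops at about 28 mm, vial caps at about 40 mm. First I square the tool to the world axes.

Emit:
apply_moves(targets=[{"translation": [0,0,0],"twist": 1,"hand": 1},{"translation": [0,0,0],"twist": 1,"hand": 1},{"translation": [0,0,0],"twist": 1,"hand": 1},{"translation": [0,0,0],"twist": 1,"hand": 1},{"translation": [0,0,0],"twist": 0.64,"hand": 0.6},{"translation": [0.18,-0.45,0],"twist": 0,"hand": 0.6},{"translation": [0.18,-0.45,0],"twist": 0,"hand": 0.6},{"translation": [0.18,-0.45,0],"twist": 0,"hand": 0.6}])

```text
time: 2.4
tool_pos: [0.3338, -0.4227, 0.2532]
tool_rot: [-0.0, 1.0, -0.001, 0.0]
contact_force: [1.2, 0.0, -0.2]
gripper_width: 0.603
grasp_force: 0.0
```

Emit:
apply_moves(targets=[{"translation": [0.185,-0.445,0],"twist": 0,"hand": 0.6},{"translation": [0.185,-0.445,0],"twist": 0,"hand": 0.6},{"translation": [0.185,-0.445,0],"twist": 0,"hand": 0.6},{"translation": [0.185,-0.445,0],"twist": 0,"hand": 0.6},{"translation": [0.185,-0.445,0],"twist": 0,"hand": 0.6},{"translation": [0.185,-0.445,0],"twist": 0,"hand": 0.6},{"translation": [0.185,-0.445,0],"twist": 0,"hand": 0.6},{"translation": [0.185,-0.445,0],"twist": 0,"hand": 0.6}])

```text
time: 3.2
tool_pos: [0.4821, -0.0661, 0.2537]
tool_rot: [0.0, 1.0, -0.0, 0.001]
contact_force: [0.7, 0.0, 0.5]
gripper_width: 0.601
grasp_force: 0.0
```

Emit:
apply_moves(targets=[{"translation": [0.185,-0.445,0],"twist": 0,"hand": 0.6},{"translation": [0.185,-0.445,0],"twist": 0,"hand": 0.6},{"translation": [0.185,-0.445,0],"twist": 0,"hand": 0.6},{"translation": [0.185,-0.445,0],"twist": 0,"hand": 0.6},{"translation": [0.185,-0.445,0],"twist": 0,"hand": 0.6},{"translation": [0.185,-0.445,0],"twist": 0,"hand": 0.6},{"translation": [0,0,0.3],"twist": 0,"hand": 0.6},{"translation": [0,0,0.4],"twist": 0,"hand": 0.6}])

```text
time: 4.0
tool_pos: [0.5949, 0.2011, 0.1856]
tool_rot: [-0.001, 1.0, 0.001, 0.003]
contact_force: [-0.3, -1.1, 0.0]
gripper_width: 0.597
grasp_force: 0.0
```

Emit:
apply_moves(targets=[{"translation": [-0.01,0,0.3],"twist": 0,"hand": 0.6},{"translation": [0,0,0.3],"twist": 0,"hand": 0.6},{"translation": [0,0,0.3],"twist": 0,"hand": 0.6},{"translation": [0,0,0.3],"twist": 0,"hand": 0.6},{"translation": [0,0,0.18],"twist": 0,"hand": 0.6},{"translation": [0,0,0],"twist": 0,"hand": 0.6}])

```text
time: 4.6
tool_pos: [0.5894, 0.1985, 0.0419]
tool_rot: [0.001, 1.0, -0.0, -0.003]
contact_force: [-0.9, 0.0, 0.6]
gripper_width: 0.598
grasp_force: 0.0
```

Run:
```python
from h import *
im=cv2.cvtColor(grab_frame("side"),cv2.COLOR_RGB2BGR)
print(state()["tool_pos"],proj("side",[.593,.2007,.04]))
cv2.imwrite("pics/g1.png",cv2.resize(im[170:300,150:300],(600,520),interpolation=cv2.INTER_CUBIC))
```

```text
[0.59096795 0.19881648 0.04424839] [[211.57684082 232.10346938]]
```

View pics/g1.png

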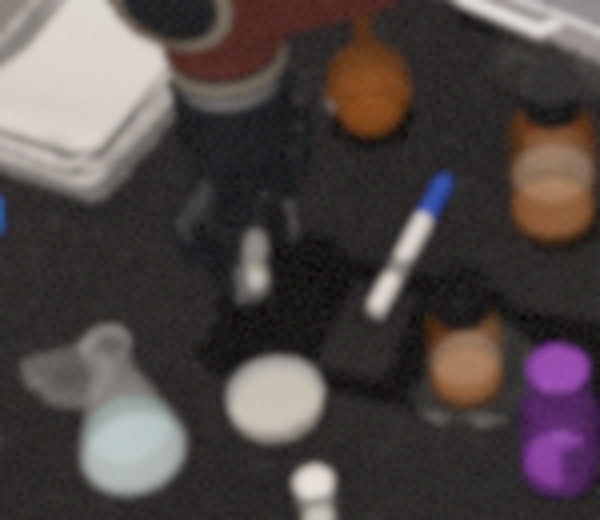

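The vial stands between the open fingers at crop pixel (255,262). I close on it and lift.

Emit:
apply_moves(targets=[{"translation": [0,0,0],"twist": 0,"hand": 0.1},{"translation": [0,0,0],"twist": 0,"hand": 0.1},{"translation": [0,0,0],"twist": 0,"hand": 0.1},{"translation": [0,0,0],"twist": 0,"hand": 0.1},{"translation": [0,0,-0.1],"twist": 0,"hand": 0.1},{"translation": [0,0,-0.4],"twist": 0,"hand": 0.1},{"translation": [0,0,-0.4],"twist": 0,"hand": 0.1},{"translation": [0,0,-0.4],"twist": 0,"hand": 0.1}])

```text
time: 5.45
tool_pos: [0.5911, 0.1988, 0.1767]
tool_rot: [0.0, 1.0, -0.0, -0.0]
contact_force: [0.1, -0.3, -0.2]
gripper_width: 0.233
grasp_force: 58.6
```

Emit:
apply_moves(targets=[{"translation": [-0.05,0,-0.4],"twist": 0,"hand": 0.1},{"translation": [-0.05,0,-0.4],"twist": 0,"hand": 0.1},{"translation": [-0.1,0.42,0],"twist": 0,"hand": 0.1},{"translation": [-0.1,0.42,0],"twist": 0,"hand": 0.1},{"translation": [-0.1,0.42,0],"twist": 0,"hand": 0.1},{"translation": [-0.1,0.42,0],"twist": 0,"hand": 0.1},{"translation": [-0.1,0.42,0],"twist": 0,"hand": 0.1},{"translation": [-0.1,0.42,0],"twist": 0,"hand": 0.1}])

```text
time: 6.25
tool_pos: [0.5207, -0.0545, 0.2557]
tool_rot: [0.0, 1.0, 0.0, 0.0]
contact_force: [1.1, 0.1, -0.2]
gripper_width: 0.237
grasp_force: 58.7
```

Emit:
apply_moves(targets=[{"translation": [-0.1,0.42,0],"twist": 0,"hand": 0.1},{"translation": [0,0.42,0],"twist": 0,"hand": 0.1},{"translation": [0,0.42,0],"twist": 0,"hand": 0.1},{"translation": [0,0,0.4],"twist": 0,"hand": 0.1},{"translation": [0,0,0.4],"twist": 0,"hand": 0.1},{"translation": [0,0,0.3],"twist": 0,"hand": 0.1},{"translation": [0,0,0.2],"twist": 0,"hand": 0.1},{"translation": [0,0,0],"twist": 0,"hand": 0.1}])

```text
time: 7.05
tool_pos: [0.509, -0.1778, 0.1216]
tool_rot: [-0.002, 1.0, -0.0, -0.003]
contact_force: [-1.5, -0.3, -0.6]
gripper_width: 0.235
grasp_force: 58.7
```

```bash
cat > v.py <<'E'
from h import *
import sys
# usage: v.py out cam x y z : crop 140x105 round the projected point
o,n=sys.argv[1:3];p=list(map(float,sys.argv[3:6]));u,v=proj(n,p)[0].round().astype(int)
im=cv2.cvtColor(grab_frame(n),cv2.COLOR_RGB2BGR);y0=max(v-52,0);x0=max(u-70,0)
cv2.imwrite(f"pics/{o}.png",cv2.resize(im[y0:y0+105,x0:x0+140],(560,420),interpolation=cv2.INTER_CUBIC))
print([state()["tool_pos"].round(4) for _ in range(1)],"target pix in crop",(u-x0)*4,(v-y0)*4)
E
python3 v.py v1 side .5113 -.177 .028
```

```text
[array([ 0.5104, -0.1785,  0.124 ])] target pix in crop 280 208
```

View pics/v1.png

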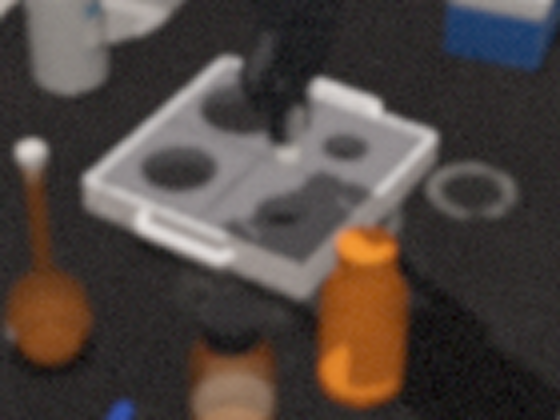

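The vial hangs upright at crop (290,150), above the well at (280,212), and its position agrees. I lower it.

Emit:
apply_moves(targets=[{"translation": [0.01,0,0.25],"twist": 0,"hand": 0.1},{"translation": [0,0,0.2],"twist": 0,"hand": 0.1},{"translation": [0,0,0.15],"twist": 0,"hand": 0.1},{"translation": [0,0,0.06],"twist": 0,"hand": 0.1},{"translation": [0,0,0.01],"twist": 0,"hand": 0.1},{"translation": [0,0,0],"twist": 0,"hand": 0.1}])

```text
time: 7.7
tool_pos: [0.5134, -0.1793, 0.0594]
tool_rot: [0.0, 1.0, -0.0, 0.001]
contact_force: [-0.1, -0.1, 0.3]
gripper_width: 0.237
grasp_force: 58.7
```

Emit:
apply_moves(targets=[{"translation": [0,0,0.02],"twist": 0,"hand": 0.1},{"translation": [0,0,0],"twist": 0,"hand": 0.1}])

```text
time: 7.9
tool_pos: [0.5137, -0.1795, 0.0578]
tool_rot: [0.001, 1.0, -0.0, 0.001]
contact_force: [0.1, 1.1, 3.9]
gripper_width: 0.241
grasp_force: 59.1
```

Contact with the well floor (3.9 N). I release and rise.

Emit:
apply_moves(targets=[{"translation": [0,0,0],"twist": 0,"hand": 0.3},{"translation": [0,0,0],"twist": 0,"hand": 0.4},{"translation": [0,0,0],"twist": 0,"hand": 0.5},{"translation": [0,0,0],"twist": 0,"hand": 0.5},{"translation": [0,0,-0.2],"twist": 0,"hand": 0.5},{"translation": [0,0,-0.4],"twist": 0,"hand": 0.5},{"translation": [0,0,-0.45],"twist": 0,"hand": 0.6},{"translation": [0,0,-0.45],"twist": 0,"hand": 0.6}])

```text
time: 8.7
tool_pos: [0.5121, -0.1787, 0.2073]
tool_rot: [-0.0, 1.0, -0.0, -0.001]
contact_force: [0.8, -0.5, -0.9]
gripper_width: 0.599
grasp_force: 0.0
```

Emit:
apply_moves(targets=[{"translation": [0,0,-0.4],"twist": 0,"hand": 0.6},{"translation": [-0.055,-0.48,0],"twist": 0,"hand": 0.6},{"translation": [-0.055,-0.48,0],"twist": 0,"hand": 0.6},{"translation": [-0.055,-0.48,0],"twist": 0,"hand": 0.6},{"translation": [-0.055,-0.48,0],"twist": 0,"hand": 0.6},{"translation": [-0.055,-0.48,0],"twist": 0,"hand": 0.6},{"translation": [-0.055,-0.48,0],"twist": 0,"hand": 0.6},{"translation": [-0.055,-0.48,0],"twist": 0,"hand": 0.6}])

```text
time: 9.5
tool_pos: [0.4735, 0.1589, 0.2464]
tool_rot: [-0.0, 1.0, -0.0, 0.0]
contact_force: [1.4, 0.6, 0.1]
gripper_width: 0.599
grasp_force: 0.0
```

Emit:
apply_moves(targets=[{"translation": [-0.055,-0.48,0],"twist": 0,"hand": 0.6},{"translation": [-0.055,-0.48,0],"twist": 0,"hand": 0.6},{"translation": [-0.055,-0.48,0],"twist": 0,"hand": 0.6},{"translation": [-0.055,-0.48,0],"twist": 0,"hand": 0.6},{"translation": [0,0,0.4],"twist": 0,"hand": 0.6},{"translation": [0,0,0.4],"twist": 0,"hand": 0.6},{"translation": [0,0,0.3],"twist": 0,"hand": 0.6},{"translation": [0,0,0],"twist": 0,"hand": 0.6}])

```text
time: 10.3
tool_pos: [0.4487, 0.3472, 0.1303]
tool_rot: [0.003, 1.0, 0.0, -0.005]
contact_force: [-0.6, -0.6, 0.6]
gripper_width: 0.599
grasp_force: 0.0
```

```bash
python3 v.py v2 side .5113 -.177 .028
python3 - <<'E'
from h import *
print(grab_frame("top").shape,[(round(r["score"],2),np.round(r["point"],3).tolist()) for n in C for _ in[grab_frame(n)] for r in recognise(n,"vial_a")],state()["tool_pos"])
E
```

```text
[array([0.4506, 0.3481, 0.1337])] target pix in crop 280 208
(420, 560, 3) [(0.64, [0.515, -0.179, 0.058]), (0.6, [0.446, 0.351, 0.037])] [0.45373746 0.34970448 0.1391238 ]
```

View pics/v2.png

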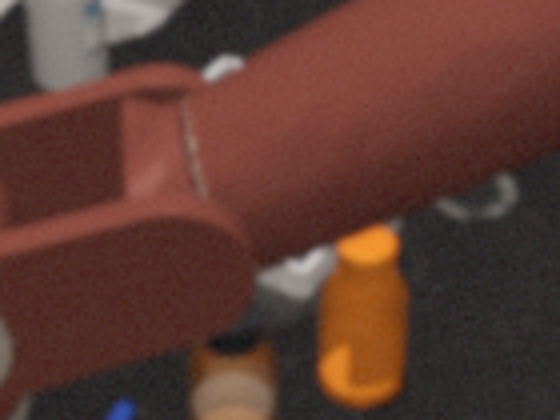

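The arm hides the caddy in this picture, but the network finds the placed vial at (0.515,-0.179,0.058), so it is seated. I descend on the second vial.

Emit:
apply_moves(targets=[{"translation": [-0.02,0,0.3],"twist": 0,"hand": 0.6},{"translation": [0,0,0.3],"twist": 0,"hand": 0.6},{"translation": [0,0,0.22],"twist": 0,"hand": 0.6},{"translation": [0,0,0.1],"twist": 0,"hand": 0.6},{"translation": [0,0,0],"twist": 0,"hand": 0.6},{"translation": [0,0,0],"twist": 0,"hand": 0.6},{"translation": [0,0,0],"twist": 0,"hand": 0.6}])

```text
time: 11.3
tool_pos: [0.4516, 0.3498, 0.0464]
tool_rot: [-0.001, 1.0, -0.0, 0.002]
contact_force: [-0.7, -0.6, 0.2]
gripper_width: 0.601
grasp_force: 0.0
```

```bash
python3 v.py v3 side .45 .35 .04
```

```text
[array([0.4515, 0.3497, 0.0462])] target pix in crop 280 208
```

View pics/v3.png

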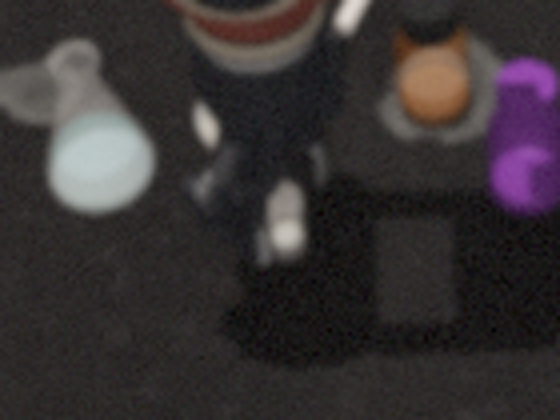

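The second vial stands between the fingers at crop (285,220). I grip and lift.

Emit:
apply_moves(targets=[{"translation": [0,0,0],"twist": 0,"hand": 0.1},{"translation": [0,0,0],"twist": 0,"hand": 0.1},{"translation": [0,0,0],"twist": 0,"hand": 0.1},{"translation": [0,0,0],"twist": 0,"hand": 0.1},{"translation": [0,0,-0.1],"twist": 0,"hand": 0.1},{"translation": [0,0,-0.4],"twist": 0,"hand": 0.1},{"translation": [0,0,-0.45],"twist": 0,"hand": 0.1},{"translation": [0,0,-0.45],"twist": 0,"hand": 0.1}])

```text
time: 12.15
tool_pos: [0.4496, 0.3487, 0.1854]
tool_rot: [0.0, 1.0, -0.0, -0.001]
contact_force: [1.3, 0.0, -0.2]
gripper_width: 0.238
grasp_force: 58.6
```

Emit:
apply_moves(targets=[{"translation": [0,0,-0.45],"twist": 0,"hand": 0.1},{"translation": [0.04,0.48,-0.22],"twist": 0,"hand": 0.1},{"translation": [0.04,0.48,0],"twist": 0,"hand": 0.1},{"translation": [0.04,0.48,0],"twist": 0,"hand": 0.1},{"translation": [0.04,0.48,0],"twist": 0,"hand": 0.1},{"translation": [0.04,0.48,0],"twist": 0,"hand": 0.1},{"translation": [0.04,0.48,0],"twist": 0,"hand": 0.1},{"translation": [0.04,0.48,0],"twist": 0,"hand": 0.1}])

```text
time: 12.95
tool_pos: [0.4775, 0.014, 0.2504]
tool_rot: [-0.0, 1.0, 0.0, 0.0]
contact_force: [0.8, 0.1, -0.9]
gripper_width: 0.241
grasp_force: 58.7
```

Emit:
apply_moves(targets=[{"translation": [0.034,0.479,0],"twist": 0,"hand": 0.1},{"translation": [0.034,0.479,0],"twist": 0,"hand": 0.1},{"translation": [0.034,0.479,0],"twist": 0,"hand": 0.1},{"translation": [0.034,0.479,0],"twist": 0,"hand": 0.1},{"translation": [0.034,0.479,0],"twist": 0,"hand": 0.1},{"translation": [0.034,0.479,0],"twist": 0,"hand": 0.1},{"translation": [0,0,0.45],"twist": 0,"hand": 0.1},{"translation": [0,0,0.45],"twist": 0,"hand": 0.1}])

```text
time: 13.75
tool_pos: [0.4992, -0.2741, 0.1611]
tool_rot: [0.001, 1.0, -0.002, 0.002]
contact_force: [-0.0, 1.2, -0.7]
gripper_width: 0.239
grasp_force: 58.8
```

Emit:
apply_moves(targets=[{"translation": [0,0,0.3],"twist": 0,"hand": 0.1},{"translation": [0,0,0],"twist": 0,"hand": 0.1},{"translation": [0,0,0],"twist": 0,"hand": 0.1},{"translation": [0,0,0],"twist": 0,"hand": 0.1}])

```text
time: 14.15
tool_pos: [0.4998, -0.2726, 0.1331]
tool_rot: [0.001, 1.0, 0.0, 0.002]
contact_force: [0.6, 0.0, 0.1]
gripper_width: 0.241
grasp_force: 58.8
```

```bash
python3 v.py v4 side .4999 -.2734 .028
```

```text
[array([ 0.4999, -0.2727,  0.1333])] target pix in crop 280 208
```

View pics/v4.png

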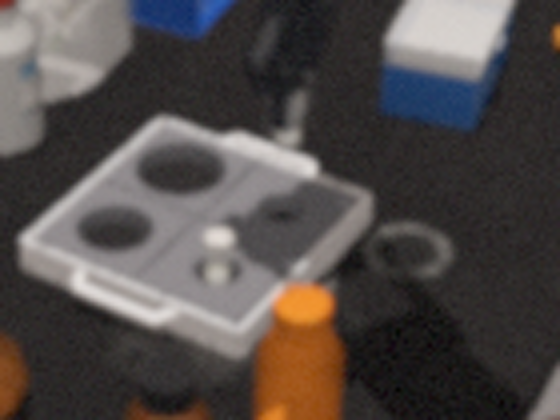

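The first vial stands upright in its well at crop (217,250). The second hangs over its well at (282,208). I lower it.

Emit:
apply_moves(targets=[{"translation": [0,0,0.3],"twist": 0,"hand": 0.1},{"translation": [0,0,0.25],"twist": 0,"hand": 0.1},{"translation": [0,0,0.13],"twist": 0,"hand": 0.1},{"translation": [0,0,0.05],"twist": 0,"hand": 0.1},{"translation": [0,0,0.01],"twist": 0,"hand": 0.1},{"translation": [0,0,0.01],"twist": 0,"hand": 0.1},{"translation": [0,0,0],"twist": 0,"hand": 0.1}])

```text
time: 14.9
tool_pos: [0.4992, -0.2723, 0.0564]
tool_rot: [0.001, 1.0, -0.0, 0.001]
contact_force: [0.2, 0.1, -0.3]
gripper_width: 0.238
grasp_force: 58.8
```

Emit:
apply_moves(targets=[{"translation": [0,0,0.015],"twist": 0,"hand": 0.1},{"translation": [0,0,0],"twist": 0,"hand": 0.1}])

```text
time: 15.1
tool_pos: [0.4992, -0.2723, 0.0551]
tool_rot: [0.001, 1.0, -0.0, 0.001]
contact_force: [-1.3, 1.0, 4.7]
gripper_width: 0.24
grasp_force: 59.2
```

Emit:
apply_moves(targets=[{"translation": [0,0,0],"twist": 0,"hand": 0.3},{"translation": [0,0,0],"twist": 0,"hand": 0.4},{"translation": [0,0,0],"twist": 0,"hand": 0.5},{"translation": [0,0,0],"twist": 0,"hand": 0.5},{"translation": [0,0,-0.2],"twist": 0,"hand": 0.5},{"translation": [0,0,-0.4],"twist": 0,"hand": 0.5},{"translation": [0,0,-0.45],"twist": 0,"hand": 0.8},{"translation": [0,0,-0.45],"twist": 0,"hand": 0.8}])

```text
time: 15.9
tool_pos: [0.4978, -0.2714, 0.2045]
tool_rot: [-0.0, 1.0, -0.0, -0.001]
contact_force: [-0.1, 0.6, 0.1]
gripper_width: 0.799
grasp_force: 0.0
```

Emit:
apply_moves(targets=[{"translation": [0,0,-0.45],"twist": 0,"hand": 0.8},{"translation": [-0.073,-0.479,0],"twist": 0,"hand": 0.8},{"translation": [-0.073,-0.479,0],"twist": 0,"hand": 0.8},{"translation": [-0.073,-0.479,0],"twist": 0,"hand": 0.8},{"translation": [-0.073,-0.479,0],"twist": 0,"hand": 0.8},{"translation": [-0.073,-0.479,0],"twist": 0,"hand": 0.8},{"translation": [-0.073,-0.479,0],"twist": 0,"hand": 0.8},{"translation": [-0.073,-0.479,0],"twist": 0,"hand": 0.8}])

```text
time: 16.7
tool_pos: [0.4465, 0.0653, 0.2486]
tool_rot: [-0.0, 1.0, -0.0, 0.0]
contact_force: [0.3, -0.9, 0.4]
gripper_width: 0.8
grasp_force: 0.0
```

Emit:
apply_moves(targets=[{"translation": [-0.073,-0.479,0],"twist": 0,"hand": 0.7},{"translation": [-0.073,-0.479,0],"twist": 0,"hand": 0.7},{"translation": [-0.073,-0.479,0],"twist": 0,"hand": 0.7},{"translation": [0,0,0.4],"twist": 0,"hand": 0.7},{"translation": [0,0,0.3],"twist": 0,"hand": 0.7},{"translation": [0,0,0],"twist": 0,"hand": 0.7},{"translation": [0,0,0],"twist": 0,"hand": 0.7},{"translation": [0,0,0],"twist": 0,"hand": 0.7}])

```text
time: 17.5
tool_pos: [0.4267, 0.2073, 0.1808]
tool_rot: [-0.0, 1.0, -0.0, 0.002]
contact_force: [0.7, -0.6, 0.7]
gripper_width: 0.701
grasp_force: 0.0
```

```bash
python3 v.py v5 side .4258 .2065 .07
python3 - <<'E'
from h import *
grab_frame("top")
print([(round(r["score"],2),np.round(r["point"],3).tolist()) for r in recognise("top","vial_a")],state()["tool_pos"])
E
```

```text
[array([0.4269, 0.2073, 0.181 ])] target pix in crop 280 208
[(0.42, [0.499, -0.269, 0.06])] [0.42663277 0.20726497 0.18065675]
```

View pics/v5.png

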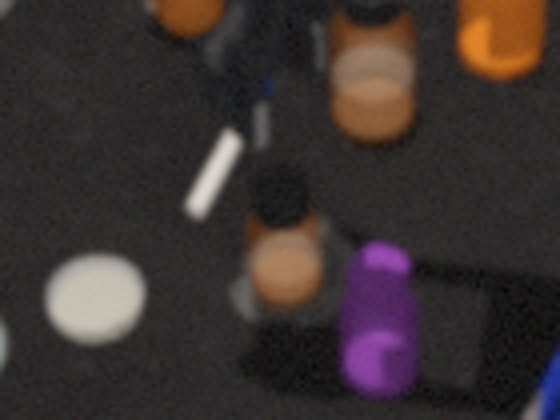

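Gripper centred over the small bottle, whose cap is at crop (282,195). The purple look-alike stays clear because the fingers close along y. I descend to the cap and grip.

Emit:
apply_moves(targets=[{"translation": [0,0,0.3],"twist": 0,"hand": 0.7},{"translation": [0,0,0.3],"twist": 0,"hand": 0.7},{"translation": [0,0,0.2],"twist": 0,"hand": 0.7},{"translation": [0,0,0.09],"twist": 0,"hand": 0.7},{"translation": [0,0,0],"twist": 0,"hand": 0.7},{"translation": [0,0,0],"twist": 0,"hand": 0.7}])

```text
time: 18.25
tool_pos: [0.4265, 0.2075, 0.091]
tool_rot: [-0.0, 1.0, -0.0, 0.001]
contact_force: [-0.5, 0.1, 0.9]
gripper_width: 0.704
grasp_force: 0.0
```

Emit:
apply_moves(targets=[{"translation": [0,0,0],"twist": 0,"hand": 0.3},{"translation": [0,0,0],"twist": 0,"hand": 0.3},{"translation": [0,0,0],"twist": 0,"hand": 0.3},{"translation": [0,0,0],"twist": 0,"hand": 0.3},{"translation": [0,0,0],"twist": 0,"hand": 0.3}])

```text
time: 18.75
tool_pos: [0.4267, 0.2077, 0.0915]
tool_rot: [-0.0, 1.0, -0.0, 0.002]
contact_force: [0.0, 0.3, 5.6]
gripper_width: 0.407
grasp_force: 59.7
```

Emit:
apply_moves(targets=[{"translation": [0,0,-0.1],"twist": 0,"hand": 0.3},{"translation": [0,0,-0.3],"twist": 0,"hand": 0.3},{"translation": [0,0,-0.4],"twist": 0,"hand": 0.3},{"translation": [0,0,-0.4],"twist": 0,"hand": 0.3},{"translation": [0,0,-0.4],"twist": 0,"hand": 0.3},{"translation": [0,0,-0.1],"twist": 0,"hand": 0.3},{"translation": [0,0,0],"twist": 0,"hand": 0.3}])

```text
time: 19.45
tool_pos: [0.4261, 0.2075, 0.2616]
tool_rot: [-0.001, 1.0, -0.0, 0.002]
contact_force: [-0.5, -0.2, -1.9]
gripper_width: 0.409
grasp_force: 60.4
```

```bash
python3 v.py v6 side .4258 .2065 .2
```

```text
[array([0.4251, 0.2072, 0.259 ])] target pix in crop 280 208
```

View pics/v6.png

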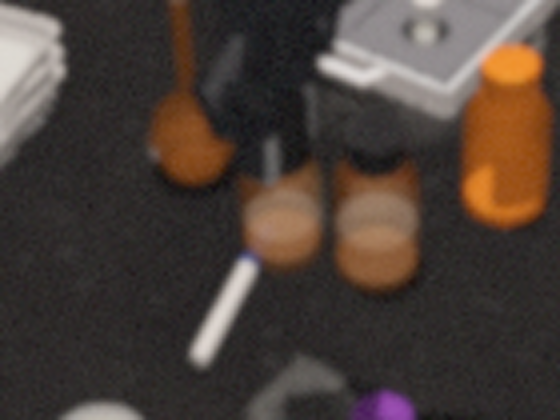

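The small bottle hangs upright in the grip at crop (282,220). I carry it to the middle well.

Emit:
apply_moves(targets=[{"translation": [0.05,0.3,0],"twist": 0,"hand": 0.3},{"translation": [0.05,0.4,0],"twist": 0,"hand": 0.3},{"translation": [0.05,0.4,0],"twist": 0,"hand": 0.3},{"translation": [0.05,0.4,0],"twist": 0,"hand": 0.3},{"translation": [0.05,0.4,0],"twist": 0,"hand": 0.3},{"translation": [0.05,0.4,0],"twist": 0,"hand": 0.3},{"translation": [0.05,0.4,0],"twist": 0,"hand": 0.3},{"translation": [0.3,0.3,0],"twist": 0,"hand": 0.3}])

```text
time: 20.3
tool_pos: [0.4878, -0.0944, 0.2558]
tool_rot: [-0.001, 1.0, -0.001, -0.003]
contact_force: [1.0, 0.7, -0.7]
gripper_width: 0.405
grasp_force: 60.6
```

Emit:
apply_moves(targets=[{"translation": [0.3,0.3,0],"twist": 0,"hand": 0.3},{"translation": [0.3,0.3,0],"twist": 0,"hand": 0.3},{"translation": [0.3,0.2,0],"twist": 0,"hand": 0.3},{"translation": [0.26,0.15,0],"twist": 0,"hand": 0.3},{"translation": [0,0,0.3],"twist": 0,"hand": 0.3},{"translation": [0,0,0.3],"twist": 0,"hand": 0.3},{"translation": [0,0,0.2],"twist": 0,"hand": 0.3},{"translation": [0,0,0],"twist": 0,"hand": 0.3}])

```text
time: 21.1
tool_pos: [0.6021, -0.186, 0.1709]
tool_rot: [-0.003, 1.0, -0.0, -0.007]
contact_force: [-0.2, 0.1, -2.9]
gripper_width: 0.403
grasp_force: 60.8
```

Emit:
apply_moves(targets=[{"translation": [0,0,0],"twist": 0,"hand": 0.3},{"translation": [0,0,0],"twist": 0,"hand": 0.3}])

```text
time: 21.3
tool_pos: [0.6067, -0.1879, 0.1804]
tool_rot: [0.0, 1.0, -0.0, 0.001]
contact_force: [-0.5, -0.3, -1.7]
gripper_width: 0.408
grasp_force: 60.8
```

Emit:
apply_moves(targets=[{"translation": [0.01,0,0.25],"twist": 0,"hand": 0.3},{"translation": [0,0,0.25],"twist": 0,"hand": 0.3},{"translation": [0,0,0.15],"twist": 0,"hand": 0.3},{"translation": [0,0,0.08],"twist": 0,"hand": 0.3},{"translation": [0,0,0.03],"twist": 0,"hand": 0.3},{"translation": [0,0,0],"twist": 0,"hand": 0.3},{"translation": [0,0,0],"twist": 0,"hand": 0.3},{"translation": [0,0,0],"twist": 0,"hand": 0.3}])

```text
time: 22.1
tool_pos: [0.6081, -0.1881, 0.1049]
tool_rot: [0.0, 1.0, -0.0, 0.001]
contact_force: [0.4, -0.7, -1.0]
gripper_width: 0.409
grasp_force: 60.8
```

Emit:
apply_moves(targets=[{"translation": [0,0,0.02],"twist": 0,"hand": 0.3},{"translation": [0,0,0.01],"twist": 0,"hand": 0.3},{"translation": [0,0,0],"twist": 0,"hand": 0.3}])

```text
time: 22.4
tool_pos: [0.6079, -0.1879, 0.1015]
tool_rot: [0.0, 1.0, -0.0, 0.001]
contact_force: [0.2, 0.7, 2.0]
gripper_width: 0.404
grasp_force: 61.3
```

It touches the floor (force turned to +2 N). I release and go to the large bottle.

Emit:
apply_moves(targets=[{"translation": [0,0,0],"twist": 0,"hand": 0.45},{"translation": [0,0,0],"twist": 0,"hand": 0.55},{"translation": [0,0,0],"twist": 0,"hand": 0.65},{"translation": [0,0,0],"twist": 0,"hand": 0.7},{"translation": [0,0,-0.2],"twist": 0,"hand": 0.7},{"translation": [0,0,-0.4],"twist": 0,"hand": 0.7},{"translation": [0,0,-0.45],"twist": 0,"hand": 0.75},{"translation": [0,0,-0.45],"twist": 0,"hand": 0.75}])

```text
time: 23.2
tool_pos: [0.6069, -0.1876, 0.2516]
tool_rot: [-0.0, 1.0, -0.0, -0.001]
contact_force: [0.4, -0.2, 1.0]
gripper_width: 0.75
grasp_force: 0.0
```

Emit:
apply_moves(targets=[{"translation": [-0.273,-0.387,0],"twist": 0,"hand": 0.75},{"translation": [-0.273,-0.387,0],"twist": 0,"hand": 0.75},{"translation": [-0.273,-0.387,0],"twist": 0,"hand": 0.75},{"translation": [-0.273,-0.387,0],"twist": 0,"hand": 0.75},{"translation": [-0.273,-0.387,0],"twist": 0,"hand": 0.75},{"translation": [-0.273,-0.387,0],"twist": 0,"hand": 0.75},{"translation": [0,0,0.3],"twist": 0,"hand": 0.75},{"translation": [0,0,0],"twist": 0,"hand": 0.75}])

```text
time: 24.0
tool_pos: [0.441, 0.0455, 0.2172]
tool_rot: [-0.0, 1.0, 0.001, -0.003]
contact_force: [-0.7, -0.9, 0.2]
gripper_width: 0.749
grasp_force: 0.0
```

Emit:
apply_moves(targets=[{"translation": [0,0,0],"twist": 0,"hand": 0.75},{"translation": [0,0,0],"twist": 0,"hand": 0.75}])

```text
time: 24.2
tool_pos: [0.4444, 0.0439, 0.2217]
tool_rot: [0.0, 1.0, -0.001, 0.001]
contact_force: [0.4, 0.2, 0.1]
gripper_width: 0.749
grasp_force: 0.0
```

```bash
python3 v.py v7 side .53 -.06 .1
python3 - <<'E'
from h import *
for n in C:
    grab_frame(n);print(n,[(q,round(r["score"],2),np.round(r["point"],3).tolist()) for q in("small_bottle","large_bottle","vial_a") for r in recognise(n,q)])
E
```

```text
[array([0.4446, 0.0438, 0.2218])] target pix in crop 280 208
top [('small_bottle', 0.89, [0.598, -0.183, 0.087]), ('small_bottle', 0.63, [0.343, 0.234, 0.095]), ('large_bottle', 0.56, [0.392, -0.062, 0.128]), ('large_bottle', 0.48, [0.422, 0.04, 0.083]), ('vial_a', 0.57, [0.515, -0.178, 0.058]), ('vial_a', 0.52, [0.498, -0.267, 0.06])]
side [('small_bottle', 0.76, [0.334, 0.256, 0.058]), ('small_bottle', 0.57, [0.611, -0.172, 0.093]), ('small_bottle', 0.29, [0.572, 0.368, 0.05]), ('large_bottle', 0.77, [0.384, -0.042, 0.074]), ('large_bottle', 0.76, [0.436, 0.066, 0.083]), ('vial_a', 0.7, [0.574, 0.368, 0.049]), ('vial_a', 0.6, [0.51, -0.167, 0.041])]
```

View pics/v7.png

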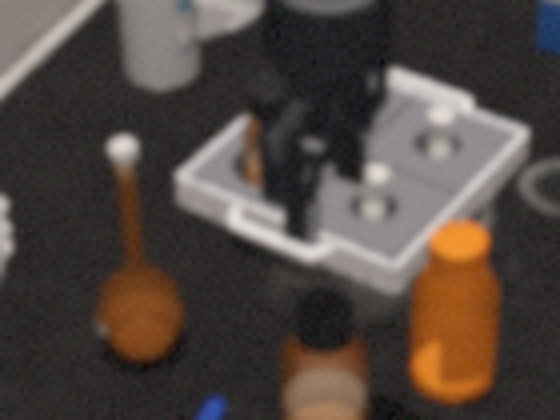

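Both vials stand in their wells at crop (375,195) and (440,130). The small bottle sits in its well, partly behind the fingers at (255,150). The large bottle's cap is at (322,312), below the gripper. I grip it.

Emit:
apply_moves(targets=[{"translation": [0,0,0.3],"twist": 0,"hand": 0.75},{"translation": [0,0,0.3],"twist": 0,"hand": 0.75},{"translation": [0,0,0.25],"twist": 0,"hand": 0.75},{"translation": [0,0,0.14],"twist": 0,"hand": 0.75},{"translation": [0,0,0],"twist": 0,"hand": 0.75},{"translation": [0,0,0],"twist": 0,"hand": 0.75}])

```text
time: 25.25
tool_pos: [0.4441, 0.0445, 0.1224]
tool_rot: [0.0, 1.0, -0.0, 0.0]
contact_force: [0.4, 0.1, 0.0]
gripper_width: 0.753
grasp_force: 0.0
```

Emit:
apply_moves(targets=[{"translation": [0,0,0],"twist": 0,"hand": 0.35},{"translation": [0,0,0],"twist": 0,"hand": 0.35},{"translation": [0,0,0],"twist": 0,"hand": 0.35},{"translation": [0,0,0],"twist": 0,"hand": 0.35},{"translation": [0,0,0],"twist": 0,"hand": 0.35}])

```text
time: 25.75
tool_pos: [0.445, 0.0445, 0.1237]
tool_rot: [0.0, 1.0, -0.0, 0.002]
contact_force: [-0.4, 0.0, 6.4]
gripper_width: 0.451
grasp_force: 60.2
```

Emit:
apply_moves(targets=[{"translation": [0,0,-0.1],"twist": 0,"hand": 0.35},{"translation": [0,0,-0.3],"twist": 0,"hand": 0.35},{"translation": [0,0,-0.4],"twist": 0,"hand": 0.35},{"translation": [0,0,-0.4],"twist": 0,"hand": 0.35},{"translation": [0,0,-0.4],"twist": 0,"hand": 0.35},{"translation": [0,0,-0.1],"twist": 0,"hand": 0.35},{"translation": [0,0,0],"twist": 0,"hand": 0.35}])

```text
time: 26.45
tool_pos: [0.4442, 0.0444, 0.2933]
tool_rot: [0.0, 1.0, -0.0, 0.002]
contact_force: [0.6, 0.6, -2.7]
gripper_width: 0.457
grasp_force: 60.7
```

```bash
python3 v.py v8 side .4441 .0441 .23
```

```text
[array([0.4433, 0.0445, 0.2908])] target pix in crop 280 208
```

View pics/v8.png

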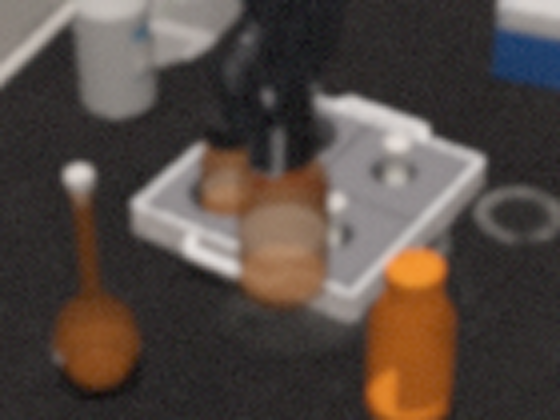

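The large bottle hangs upright at crop (283,240), and the small bottle stands in its well at (225,185). I carry the large bottle to the widest well.

Emit:
apply_moves(targets=[{"translation": [0.08,0.18,0],"twist": 0,"hand": 0.35},{"translation": [0.16,0.35,0],"twist": 0,"hand": 0.35},{"translation": [0.16,0.35,0],"twist": 0,"hand": 0.35},{"translation": [0.16,0.35,0],"twist": 0,"hand": 0.35},{"translation": [0.16,0.35,0],"twist": 0,"hand": 0.35},{"translation": [0.16,0.35,0],"twist": 0,"hand": 0.35},{"translation": [0.16,0.35,0],"twist": 0,"hand": 0.35},{"translation": [0.16,0.35,0],"twist": 0,"hand": 0.35}])

```text
time: 27.3
tool_pos: [0.5626, -0.2194, 0.287]
tool_rot: [-0.002, 1.0, -0.0, -0.003]
contact_force: [1.3, 1.0, -1.8]
gripper_width: 0.459
grasp_force: 60.9
```

Emit:
apply_moves(targets=[{"translation": [0.16,0.35,0],"twist": 0,"hand": 0.35},{"translation": [0.16,0.31,0],"twist": 0,"hand": 0.35},{"translation": [0,0,0],"twist": 0,"hand": 0.35},{"translation": [0,0,0.2],"twist": 0,"hand": 0.35},{"translation": [0,0,0.3],"twist": 0,"hand": 0.35},{"translation": [0,0,0.2],"twist": 0,"hand": 0.35},{"translation": [0,0,0],"twist": 0,"hand": 0.35},{"translation": [0,0,0],"twist": 0,"hand": 0.35}])

```text
time: 28.1
tool_pos: [0.5945, -0.2835, 0.2194]
tool_rot: [-0.001, 1.0, 0.0, -0.002]
contact_force: [0.5, -0.5, -1.1]
gripper_width: 0.453
grasp_force: 61.2
```

```bash
python3 v.py v9 side .5963 -.2848 .06
```

```text
[array([ 0.5953, -0.284 ,  0.2214])] target pix in crop 280 208
```

View pics/v9.png

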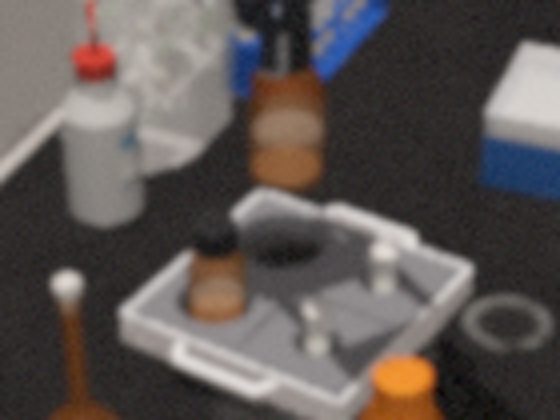

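The bottle hangs straight above the widest well at crop (285,240), and the other three stand upright. I lower it.

Emit:
apply_moves(targets=[{"translation": [0,0,0.25],"twist": 0,"hand": 0.35},{"translation": [0,0,0.25],"twist": 0,"hand": 0.35},{"translation": [0,0,0.2],"twist": 0,"hand": 0.35},{"translation": [0,0,0.1],"twist": 0,"hand": 0.35},{"translation": [0,0,0.05],"twist": 0,"hand": 0.35},{"translation": [0,0,0],"twist": 0,"hand": 0.35},{"translation": [0,0,0],"twist": 0,"hand": 0.35},{"translation": [0,0,0],"twist": 0,"hand": 0.35}])

```text
time: 28.95
tool_pos: [0.5963, -0.285, 0.1383]
tool_rot: [0.001, 1.0, -0.0, 0.001]
contact_force: [-0.4, -0.8, -2.7]
gripper_width: 0.455
grasp_force: 61.4
```

Emit:
apply_moves(targets=[{"translation": [0,0,0.03],"twist": 0,"hand": 0.35},{"translation": [0,0,0.02],"twist": 0,"hand": 0.35},{"translation": [0,0,0],"twist": 0,"hand": 0.35}])

```text
time: 29.25
tool_pos: [0.5964, -0.285, 0.1337]
tool_rot: [0.001, 1.0, -0.0, 0.001]
contact_force: [-0.4, 0.9, 5.5]
gripper_width: 0.458
grasp_force: 62.0
```

Seated (+5.5 N). I release, rise and move aside.

Emit:
apply_moves(targets=[{"translation": [0,0,0],"twist": 0,"hand": 0.5},{"translation": [0,0,0],"twist": 0,"hand": 0.6},{"translation": [0,0,0],"twist": 0,"hand": 0.7},{"translation": [0,0,0],"twist": 0,"hand": 0.75},{"translation": [0,0,-0.2],"twist": 0,"hand": 0.75},{"translation": [0,0,-0.4],"twist": 0,"hand": 0.75},{"translation": [0,0,-0.45],"twist": 0,"hand": 0.75},{"translation": [0,0,-0.3],"twist": 0,"hand": 0.75}])

```text
time: 30.05
tool_pos: [0.5962, -0.285, 0.2702]
tool_rot: [0.001, 1.0, -0.0, 0.002]
contact_force: [-0.6, -0.9, 0.6]
gripper_width: 0.748
grasp_force: 0.0
```

Emit:
apply_moves(targets=[{"translation": [-0.4,0.2,0],"twist": 0,"hand": 0.75},{"translation": [-0.4,0.2,0],"twist": 0,"hand": 0.75},{"translation": [-0.3,0.3,0],"twist": 0,"hand": 0.75},{"translation": [-0.3,0.3,0],"twist": 0,"hand": 0.75},{"translation": [-0.2,0.4,0],"twist": 0,"hand": 0.75},{"translation": [0,0.4,0],"twist": 0,"hand": 0.75},{"translation": [0,0,0],"twist": 0,"hand": 0.75},{"translation": [0,0,0],"twist": 0,"hand": 0.75}])

```text
time: 30.85
tool_pos: [0.4351, -0.4649, 0.266]
tool_rot: [-0.001, 1.0, -0.001, -0.0]
contact_force: [0.2, 0.0, -0.2]
gripper_width: 0.754
grasp_force: 0.0
```

Run:
```python
from h import *
ims=[cv2.cvtColor(grab_frame(n),cv2.COLOR_RGB2BGR) for n in C]
cv2.imwrite("pics/end.png",np.hstack([cv2.resize(ims[0][100:310,130:430],(430,301)),cv2.resize(ims[1][90:330,140:380],(301,301))]))
print(state()["tool_pos"],[(q,round(r["score"],2),np.round(r["point"],3).tolist()) for q in("large_bottle","small_bottle","vial_a") for r in recognise("top",q)])
```

```text
[ 0.43575486 -0.46364595  0.26635641] [('large_bottle', 0.79, [0.392, -0.056, 0.098]), ('large_bottle', 0.75, [0.588, -0.271, 0.103]), ('small_bottle', 0.53, [0.342, 0.231, 0.092])]
```

View pics/end.png

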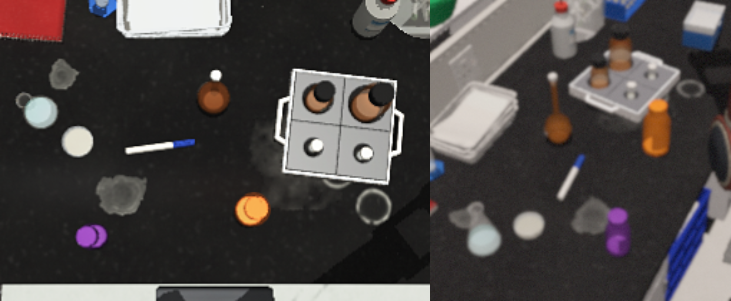

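The large bottle (368,103), the small bottle (318,98) and the vials (315,145) and (366,153) all stand upright in their wells. Both flasks and the look-alikes are where they were. I hand the job in.

```bash
python3 -c "from plant import job_done;print(job_done())"
```

```text
the job is handed in; nothing more can be done
None
```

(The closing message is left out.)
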